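# Lock the lid on the mini chopper

## Task

Clear the spatula off the mouth of the chopper's bowl and lay it in the wide, empty compartment of the blue utensil tray. Fit the chopper's lid: drop its lugs through the gaps in the white collar, press it down against the sprung seal and twist it clockwise until the lugs have passed the thresholds, then let it spring up so that it is locked and sits level. Leave everything else on the counter standing where it is.

Things in the scene. Friction and masses are not known exactly. Their poses are not given: they have to be found in the camera images.
- chopper: Mini food chopper, fixed by suction feet: white base (radius 69 mm), amber bowl, white collar on top. Origin: centre of its underside, z up, switches on its -x side. A spindle (radius 10) in the bowl rises to 101 mm. Looking down, the collar has three gaps, each 32 degrees wide, centred at 0, 120 and 240 degrees counter-clockwise from chopper +x; between them are inward ledges
- seal (a joint): Sprung black seal ring inside the collar (radii 40 to 56.5 mm); 0 when up, its top then 4.5 mm below the rim; grows downward in m to 0.0085 at its bottom stop. Spring 1.5 N/mm with 2.25 N at 0, so about 6 N with the lid locked (0.0025), 10.5 N when the lugs just clear the thresholds (0.0055), 15 N at the bottom
- mouth (a point): Centre of the collar's flat rim, on the chopper's axis, 130 mm above the counter; axes as the chopper's. Shell: outer radius 61.5, inner 58.5 mm. The ledges inside it narrow the opening to radius 49 mm, their tops flush with the rim. The lid's lugs drop through the gaps between the ledges
- lock0 (a point): Where the middle of a lug lies when locked: in the pocket 43 degrees clockwise of the gap at 0 degrees, 50 mm from the axis, 5 mm below the rim; red mark on the rim above. Clockwise from each gap's centre: 16-28 degrees a threshold down to 5.5 mm below the rim, 28-58 a pocket with its roof 3 mm below the rim, then a stop block 16 mm deep up to the next gap
- lock1 (a point): As lock0, for the pocket 43 degrees clockwise of the gap at 120 degrees
- lock2 (a point): As lock0, for the pocket 43 degrees clockwise of the gap at 240 degrees
- lid: The chopper's loose lid, right way up on the counter, 70-140 g: amber disc, radius 44.7, 8 mm thick; three like black lugs, flush with the underside, 4 mm thick, 20 degrees wide, out to radius 54.3 mm at 0, 120, 240 degrees from lid +x (fits three ways). Black grip bar on top, 62 mm long (lid x), 26 thick (lid y), 8 to 42 mm above the underside. Origin: centre of the underside, z up
- lug (a point): Middle of the lid's lug at lid +x (red mark): 50 mm from the lid's axis, 2 mm above its underside. Lid heights: loose in the gaps its underside is 4.5 mm below the rim; pressed 9.5 to 13 mm below the rim the lugs pass under the thresholds; locked it is 7 mm below, lugs pressed up under the pockets' roofs
- spatula: Small spatula lying flat across the rim of the chopper's bowl, 185 mm long, 50 g: wooden handle 16 mm wide and 14 mm high, from x = -92.5 to +27.5 mm, red head 36 mm wide and 6 mm high from x = 27.5 to 92.5 mm. Origin: centre of its underside (near its balance point), x along it to the head, z up
- tray: Blue open utensil tray, fixed, 236 (x) by 152 (y) by 38 mm high, walls and floor 4 mm. A divider 34 mm high along x at y = -20 mm parts it into a wide empty compartment (y -18 to 72 mm) and a narrow one (y -72 to -22 mm) with the peeler. Origin: centre of its underside
- lane (a point): Middle of the floor of the tray's wide empty compartment (4 mm above the counter); the compartment is 228 mm long along the tray's x and 90 mm wide
- peeler: Bystander: black peeler lying in the tray's narrow compartment, 155 mm long, 10 mm high. Origin: on its underside near the middle, x along it
- grater: Bystander: steel box grater, foot 96 by 96 mm, tapering, 237 mm high with its handle. Origin: centre of its underside
- oil: Bystander: green oil bottle, radius 30 mm, 200 mm high. Origin: centre of its underside
- mug: Bystander: white cup, radius 38 mm, 85 mm high. Origin: centre of its underside
- jar: Bystander: amber spice jar, radius 32 mm, 85 mm high. Origin: centre of its underside
- drum_grater: Bystander: white hand-cranked drum grater lying on the counter, 175 mm long, 75 mm high. Origin: on its underside, near the drum
- scoop: Bystander: steel measuring cup, radius 40 mm, 55 mm high, with a 75 mm handle to its -x. Origin: centre of its underside

How it is judged:
By the outcome, as a careful person would: the job done as asked, in the order asked, and still so for the second after the job is handed in, with the robot touching nothing.
It also fails if it takes over 61 s, if anything falls off the work surface, if the arm or the gripper's body presses on something with over 40 N, if the wrist force passes 120 N, or if a joint passes its speed limit or range.

## Robot

A 6-joint arm with a two-finger parallel gripper is mounted at the origin on the work surface. World frame = base frame: x ahead of the robot, y to its left, z up, the work surface at z = 0. Lengths are in m, angles in degrees, forces in N, time in s.
With the tool pointing down it reaches from about 0.4 to 0.825 m from the base axis. Payload 7 kg.
Tool frame: the origin (TCP) lies on the centre line of the jaws, within the pads' length; the fingertips stand 11 mm ahead of it and the grasp point (between the pads) lies 8 mm behind it; z points along the fingers, y is the line along which they close (so a half turn about z gives the same grasp; the last joint's range is limited). The gripper opens to 88 mm and grips with 3 to 60 N. Pads are 19 mm wide; open, the fingers measure 130 mm over their backs; the gripper's body (78 mm by 193 mm) begins 47 mm behind the grasp point.
Start: joints at [87.095, 20.546, 0.682, 0, -70.136, -16.507], TCP at [0.224, 0.637, 0.238] pointing down, gripper open.
Joint ranges: [-176.03, 176.03], [-82.01, 121.73], [-58.28, 71.71], [-173.87, 95.51], [-174.79, -0.11], [-173.66, 173.66]. Speed limits (degrees/s): [136.94, 136.94, 172.46, 180, 180, 180].

## Interface

Orientations are given as [roll, pitch, yaw] about the fixed x, y, z axes, in that order (R = Rz(yaw) Ry(pitch) Rx(roll)).
In Python, from plant import r, capture, camera_model, job gives the robot as it stands.
- The arm moves only by the tool drive_tool, never from a script. Its argument "increments" is a list that holds one entry, the list of rows, each a list of 5 numbers: the gripper's target within -1 to 1 (fully open at 1, half-way at 0, shut at -1), then the shift along the tool's x, y, z scaled (see below), then the turn about the tool's z scaled (see below). In form: [[[gripper, tx, ty, tz, roll], ...]]. A call has 1 to 5 rows; each row is the pose to reach, as a shift and turn from the pose commanded when the call began, along the tool's axes at that moment, turning the shorter way round; what a row does not reach only later rows make up. The controller multiplies each number of a shift by 120 mm and each number of a turn by 360 degrees. A row lasts 1/8 s, in which the tool goes at most 62.5 mm and 10.7 degrees, less where a joint would pass 70% of its speed; a pose out of reach is approached as far as the arm can. A call with a number of a shift or a turn outside -1 to 1 is refused whole. A call with a gripper value outside its range is refused whole. The fingers move at their own pace and stop on an object; "squeeze" is the grip in N (left out, the last holds). Time passes only in rows, so rows that repeat a pose let the fingers close. It gives the time, the measured TCP pose, the force, the opening and the grip force at its end, in the units of the state.
- r.get_state(): the state, without advancing time (a new reading comes with each control period).
- capture(name): name is "side" or "top" or "wrist"; returns the picture (480x640x3 uint8, red, green, blue); there is no depth.
- camera_model(name): a dict with "camera_matrix" (3x3 intrinsics, pixels), "rvec" (rotation vector, rad) and "tvec" (3), from world to camera coordinates, as OpenCV has them. Camera axes: x right, y down, z forward; pixel columns grow to the right and rows downward; lengths in m; the calibration is good to about 2 mm. A picture is of the moment at which its call begins: read the wrist's pose just before it. camera_model takes no time and is no camera call; for the wrist camera it gives the pose at the moment of the call.
- job.close_job(): hands the job in; it is judged then, once.
The state is a dict: "time_s": time; "joints": joint angles; "qd": joint speeds; "joint_torque": joint torques, N m; "tcp_pos": TCP position; "eef_rot": TCP orientation; "contact_force": force on the tool from outside, world axes, zero at the start; "moment": the same for the moment, N m; "gripper_width": finger opening in m; "gripper_force": force on a finger pad.
Only numpy, scipy, OpenCV 4.12 (cv2) and the standard library are available. Lean on these libraries where they do the work, as an engineer would, in place of code of your own. Each camera call takes 0.05 s, during which the arm holds its last target. There are 200 camera calls.

## Working session

There is one attempt and no reset: what is moved stays moved. The work goes in short steps, Python scripts to look and compute and a tool call to move; the robot and the scene stay as the last step left them, time stands still between calls to the robot, and variables do not carry over. Pictures are saved under pics/ and viewed, at most 11 in all, crops included, and the job is handed in when it is done.

Besides the shell and the picture viewer there is one more tool, called after "Emit:" as a command line: name --argument value ..., lists and objects as JSON in quotes. drive_tool: Moves the arm, as the interface text tells. Its arguments: {"type":"object","properties":{"increments":{"type":"array"},"squeeze":{"type":"number"}},"required":["increments"]}

```bash
mkdir -p pics; ls; python3 - <<'E'
from plant import r,capture,camera_model,job
import cv2,numpy as np
s=r.get_state();print({k:np.round(v,3) for k,v in s.items()})
a=capture("top");b=capture("side")
cv2.imwrite("pics/top.png",a[...,::-1]);cv2.imwrite("pics/side.png",b[...,::-1])
for n in("top","side","wrist"):
  m=camera_model(n);R=cv2.Rodrigues(np.array(m["rvec"]))[0];print(n,np.array(m["camera_matrix"])[0],(-R.T@np.array(m["tvec"]).ravel()).round(3),R.round(2).tolist())
E
```

```text
pics
{'time_s': np.float64(0.0), 'joints': array([ 8.7096e+01,  2.0590e+01,  6.3300e-01, -2.1000e-02, -7.0135e+01,
       -1.6506e+01]), 'qd': array([-0.086, -0.038,  0.039, -0.015, -0.104, -0.086]), 'joint_torque': array([-1.0000e-03, -5.8271e+01,  2.9306e+01,  6.9970e+00,  7.0000e-03,
       -0.0000e+00]), 'tcp_pos': array([0.224, 0.636, 0.237]), 'eef_rot': array([ 1.79907e+02, -7.00000e-03, -1.94180e+01]), 'contact_force': array([ 1.745,  0.644, -0.139]), 'moment': array([-0.003,  0.019, -0.059]), 'gripper_force': np.float64(0.0), 'gripper_width': np.float64(0.088)}
top [482.87395638   0.         319.52589239] [ 0.281 -0.009  1.329] [[-0.01, -1.0, -0.0], [-0.98, 0.01, -0.21], [0.21, -0.0, -0.98]]
side [614.16469145   0.         328.49099169] [0.363 1.225 1.186] [[-0.99, -0.11, -0.01], [-0.07, 0.65, -0.75], [0.09, -0.75, -0.66]]
wrist [393.91923346   0.         322.00027201] [0.294 0.613 0.384] [[-0.33, -0.94, 0.0], [-0.91, 0.32, 0.27], [-0.26, 0.09, -0.96]]
```

View pics/top.png

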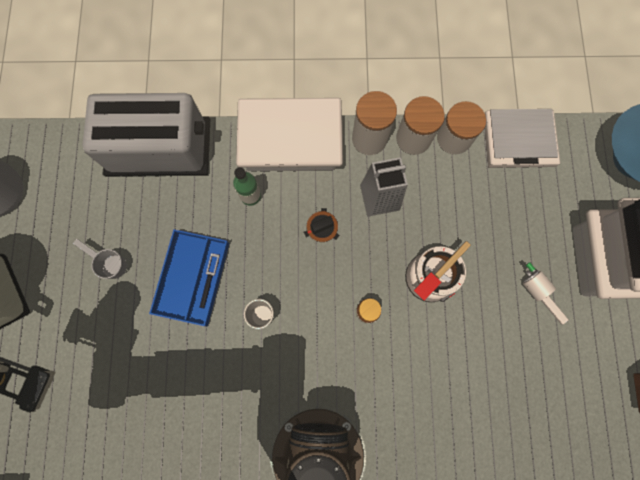

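View pics/side.png

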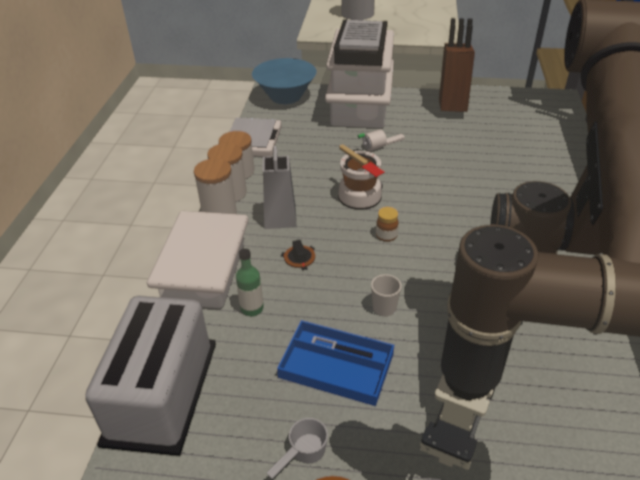

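The top view shows the spatula across the chopper, with its head near (428,287) and its handle end near (466,246). The lid is at (321,226) and the tray spans (152..230, 230..325). The wide compartment is the left one. The side view agrees. Next I'll localise these.

```bash
cat > h.py <<'E'
from plant import r,capture,camera_model,job
import cv2,numpy as np
def cast(m,px,z):
    K=np.array(m["camera_matrix"]);R=cv2.Rodrigues(np.array(m["rvec"]))[0];t=np.array(m["tvec"]).ravel()
    px=np.atleast_2d(np.array(px,float))
    u=cv2.undistortPoints(px[:,None],K,None)[:,0]
    d=np.c_[u,np.ones(len(u))]@R;c=-R.T@t
    return (c+d*((z-c[2])/d[:,2])[:,None])[:,:2]
def proj(m,P):
    return cv2.projectPoints(np.array(P,float).reshape(-1,1,3),np.array(m["rvec"]),np.array(m["tvec"]),np.array(m["camera_matrix"]),None)[0][:,0]
def hsv(a): return cv2.cvtColor(a,cv2.COLOR_RGB2HSV)
def look(n):
    m=camera_model(n);return capture(n),m
def blobs(mask,amin=30):
    mask=mask.astype(np.uint8)*255
    return sorted([c for c in cv2.findContours(mask,cv2.RETR_EXTERNAL,cv2.CHAIN_APPROX_NONE)[0] if cv2.contourArea(c)>=amin],key=cv2.contourArea,reverse=True)
def delta(target,yaw=None):
    """shift in units of 120 mm in tool axes and turn in units of 360"""
    s=r.get_state();p=np.array(s["tcp_pos"]);y=s["eef_rot"][2];c,q=np.cos(np.radians(y)),np.sin(np.radians(y))
    d=np.array(target)-p
    out=np.array([d[0]*c+d[1]*q,d[0]*q-d[1]*c,-d[2]])/.12
    t=None if yaw is None else -((yaw-y+180)%360-180)/360
    return out.round(3),t,p.round(4),round(y,2)
E
python3 - <<'E'
from h import *
a=cv2.cvtColor(cv2.imread("pics/top.png"),cv2.COLOR_BGR2RGB);m=camera_model("top");h=hsv(a);H,S,V=[h[...,i].astype(int) for i in range(3)]
red=((H<5)|(H>175))&(S>180)&(V>120)
w=np.zeros_like(red);w[200:340,370:520]=1
c=blobs(red&w)[0];bx=cv2.minAreaRect(c);hd=cast(m,bx[0],.136)[0];print("head",bx,hd)
wood=(H>10)&(H<25)&(S>90)&(V>140)&w
for c in blobs(wood):
  bx=cv2.boxPoints(cv2.minAreaRect(c));print("wood",bx.round().tolist(),cast(m,cv2.minAreaRect(c)[0],.144))
blue=(H>105)&(H<125)&(S>150);c=blobs(blue)[0];b=cv2.boxPoints(cv2.minAreaRect(c));print("tray",cast(m,b,.038).round(3).tolist(),cast(m,b,.038).mean(0))
w[:]=0;w[190:260,290:350]=1
am=(H>5)&(H<20)&(S>120)&(V>60)&w
c=blobs(am)[0];print("lid",cv2.minEnclosingCircle(c),cast(m,cv2.minEnclosingCircle(c)[0],.008))
rr=((H<5)|(H>175))&(S>150)&w;print([(cv2.boundingRect(c)) for c in blobs(rr,1)])
w[:]=0;w[230:310,395:475]=1
wh=(S<50)&(V>190)&w;c=blobs(wh)[0];print("chop",cv2.minEnclosingCircle(c))
cv2.imwrite("pics/crop.png",cv2.resize(a[185:320,290:500,::-1],None,fx=3.8,fy=3.8,interpolation=2))
print(cast(m,(437,270),.13))
E
```

```text
head ((427.25006103515625, 285.7500305175781), (14.142135620117188, 24.748737335205078), 45.0) [ 0.41884577 -0.27697987]
wood [[435.0, 274.0], [466.0, 241.0], [470.0, 245.0], [439.0, 278.0]] [[ 0.48298395 -0.34170679]]
wood [[370.0, 299.0], [380.0, 299.0], [380.0, 320.0], [370.0, 320.0]] [[ 0.36141289 -0.1447119 ]]
tray [[0.366, 0.439], [0.599, 0.396], [0.559, 0.242], [0.329, 0.292]] [0.46330542 0.34223741]
lid ((321.79937744140625, 226.41693115234375), 15.745758056640625) [[ 0.60396943 -0.01868796]]
[(307, 231, 4, 2)]
chop ((449.5, 290.0), 11.236202239990234)
[[ 0.45878469 -0.3050577 ]]
```

View pics/crop.png

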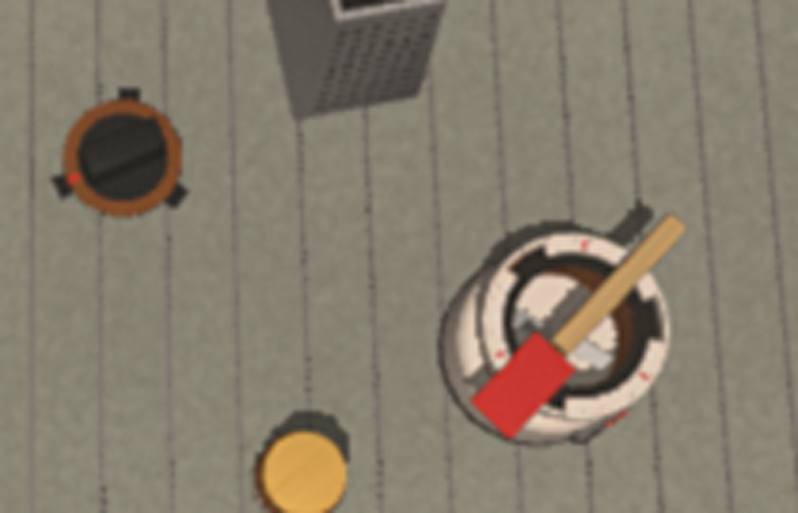

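Rough estimates: spatula at (0.460,-0.319) heading 135°, lid at (0.604,-0.019), tray at (0.463,0.342). I'll move above the chopper now.

Emit:
drive_tool --increments '[[[1,0.9,0.7,-0.5,0],[1,0.9,0.7,-0.5,0],[1,0.9,0.7,-0.5,0]]]'

```text
time_s: 0.48
tcp_pos: [0.2996, 0.5196, 0.2994]
eef_rot: [-179.9, -0.0, -19.5]
contact_force: [-0.6, 0.3, -0.2]
gripper_width: 0.0875
gripper_force: 0.0
```

Emit:
drive_tool --increments '[[[0,0.81,0.64,0,0],[0,0.81,0.64,0,0]]]'

```text
time_s: 0.72
tcp_pos: [0.3647, 0.4155, 0.297]
eef_rot: [180.0, 0.0, -19.3]
contact_force: [1.5, -0.0, -0.1]
gripper_width: 0.0732
gripper_force: 0.0
```

Emit:
drive_tool --increments '[[[0,0.81,0.64,0,0],[0,0.81,0.64,0,0]]]'

```text
time_s: 0.98
tcp_pos: [0.4311, 0.3105, 0.2972]
eef_rot: [180.0, 0.0, -19.4]
contact_force: [0.9, 0.1, -0.7]
gripper_width: 0.0533
gripper_force: 0.0
```

Emit:
drive_tool --increments '[[[0,0.81,0.64,0,0],[0,0.81,0.64,0,0]]]'

```text
time_s: 1.23
tcp_pos: [0.4973, 0.2057, 0.2972]
eef_rot: [180.0, 0.0, -19.4]
contact_force: [0.6, 0.7, 0.5]
gripper_width: 0.0438
gripper_force: 0.0
```

Emit:
drive_tool --increments '[[[0,0.25,0.95,0,0],[0,0.25,0.95,0,0]]]'

```text
time_s: 1.48
tcp_pos: [0.4868, 0.0879, 0.2967]
eef_rot: [179.9, 0.1, -19.4]
contact_force: [0.5, 0.0, 0.2]
gripper_width: 0.0438
gripper_force: 0.0
```

Emit:
drive_tool --increments '[[[0,0.25,0.95,0,0],[0,0.25,0.95,0,0]]]'

```text
time_s: 1.72
tcp_pos: [0.477, -0.0294, 0.2973]
eef_rot: [180.0, 0.0, -19.4]
contact_force: [1.2, -0.1, 1.1]
gripper_width: 0.0435
gripper_force: 0.0
```

Emit:
drive_tool --increments '[[[0,0.25,0.95,0,0],[0,0.25,0.95,0,0]]]'

```text
time_s: 1.98
tcp_pos: [0.4674, -0.1469, 0.2973]
eef_rot: [-180.0, 0.0, -19.4]
contact_force: [1.3, 0.3, 0.7]
gripper_width: 0.0436
gripper_force: 0.0
```

Emit:
drive_tool --increments '[[[0,0.25,0.95,0,0],[0,0.25,0.95,0,0]]]'

```text
time_s: 2.22
tcp_pos: [0.458, -0.2645, 0.2972]
eef_rot: [-180.0, 0.0, -19.4]
contact_force: [1.3, -0.2, 0.8]
gripper_width: 0.0438
gripper_force: 0.0
```

Emit:
drive_tool --increments '[[[0,0.16,0.43,0,0.072],[0,0.16,0.43,0,0.072],[0,0.16,0.43,0,0.072],[0,0.16,0.43,0,0.072]]]'

```text
time_s: 2.72
tcp_pos: [0.4593, -0.3177, 0.2968]
eef_rot: [180.0, 0.1, -45.3]
contact_force: [1.3, -0.1, 0.6]
gripper_width: 0.0438
gripper_force: 0.0
```

```bash
python3 - <<'E'
from h import *
a,m=look("wrist");cv2.imwrite("pics/w1.png",a[...,::-1]);h=hsv(a);H,S,V=[h[...,i].astype(int) for i in range(3)]
red=((H<5)|(H>175))&(S>180)&(V>120);bx=cv2.minAreaRect(blobs(red)[0]);hd=cast(m,bx[0],.136)[0];print("head",bx,hd)
wood=(H>10)&(H<25)&(S>90)&(V>140)
for c in blobs(wood,500)[:2]:
  b=cv2.minAreaRect(c);print("wood",b,cast(m,b[0],.144),cast(m,cv2.boxPoints(b),.144).round(3).tolist())
E
```

```text
head ((321.5, 285.5), (69.0, 43.0), 90.0) [ 0.4213616 -0.27716  ]
wood ((321.0, 214.5), (77.0, 20.0), 90.0) [[ 0.4657427  -0.32159156]] [[0.492, -0.337], [0.481, -0.348], [0.438, -0.305], [0.449, -0.294]]
wood ((52.118202209472656, 269.98492431640625), (39.160789489746094, 70.29910278320312), 72.0955581665039) [[ 0.58845741 -0.13582419]] [[0.615, -0.119], [0.587, -0.172], [0.562, -0.153], [0.59, -0.098]]
```

View pics/w1.png

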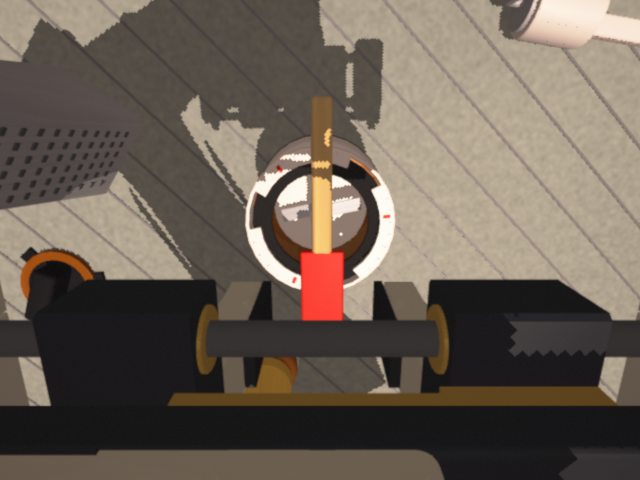

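The wrist view shows the spatula handle vertical at column 321, aligned with the tool: end at row 97, head junction at row 253. The collar ring is centred near (320,215).

```bash
python3 - <<'E'
from h import *
m=camera_model("wrist");p=cast(m,[(321,97),(321,253),(320.5,214)],.144);print(p)
d=p[1]-p[0];L=np.hypot(*d);d/=L;print(L,np.degrees(np.arctan2(d[1],d[0])));o=(p[0]+d*.0925+p[1]-d*.0275)/2;print("origin",o,"mouth~",cast(m,(320.5,214),.13))
print(delta([*o,.141],-45.3))
E
```

```text
[[ 0.52655977 -0.38279565]
 [ 0.44369137 -0.29903625]
 [ 0.4663983  -0.32143394]]
0.11782532657973928 134.6936268879156
origin [ 0.46226781 -0.31781242] mouth~ [[ 0.46429043 -0.31922339]]
(array([ 0.019, -0.016,  1.3  ]), np.float64(0.00022017710245773653), array([ 0.4593, -0.3176,  0.297 ]), np.float64(-45.22))
```

Emit:
drive_tool --increments '[[[0,0.02,-0.015,0.95,0],[0,0.02,-0.015,0.95,0],[0,0.02,-0.015,0.95,0]]]'

```text
time_s: 3.15
tcp_pos: [0.4601, -0.3169, 0.1801]
eef_rot: [179.8, 0.4, -45.2]
contact_force: [0.2, -0.4, 1.0]
gripper_width: 0.0436
gripper_force: 0.0
```

Emit:
drive_tool --increments '[[[0,0,0,0.2,0],[0,0,0,0.34,0],[0,0,0,0.34,0]]]'

```text
time_s: 3.52
tcp_pos: [0.463, -0.3183, 0.1441]
eef_rot: [180.0, -0.0, -45.2]
contact_force: [0.2, -0.8, 0.6]
gripper_width: 0.0439
gripper_force: 0.0
```

Emit:
drive_tool --increments '[[[-1,0,0,0,0],[-1,0,0,0,0],[-1,0,0,0,0],[-1,0,0,0,0]]]' --squeeze 25

```text
time_s: 4.03
tcp_pos: [0.4625, -0.3183, 0.1434]
eef_rot: [-180.0, -0.0, -45.3]
contact_force: [-0.2, 0.6, 4.1]
gripper_width: 0.0161
gripper_force: 25.0
```

Emit:
drive_tool --increments '[[[-1,0,0,-0.1,0],[-1,0,0,-0.4,0],[-1,0,0,-0.8,0],[-1,0,0,-0.8,0]]]'

```text
time_s: 4.53
tcp_pos: [0.4643, -0.3192, 0.2437]
eef_rot: [-179.8, -0.4, -45.3]
contact_force: [0.5, 0.2, -0.9]
gripper_width: 0.0157
gripper_force: 25.0
```

Emit:
drive_tool --increments '[[[-1,-0.56,-0.69,-0.5,0],[-1,-0.56,-0.69,-0.5,0],[-1,-0.56,-0.69,-0.5,0]]]'

```text
time_s: 4.9
tcp_pos: [0.4752, -0.2099, 0.3014]
eef_rot: [-179.8, -0.2, -45.1]
contact_force: [-0.3, -0.6, -1.6]
gripper_width: 0.016
gripper_force: 25.0
```

Emit:
drive_tool --increments '[[[-1,-0.56,-0.69,0,0],[-1,-0.56,-0.69,0,0]]]'

```text
time_s: 5.15
tcp_pos: [0.485, -0.1053, 0.298]
eef_rot: [180.0, 0.1, -45.4]
contact_force: [1.1, 0.6, -0.1]
gripper_width: 0.0154
gripper_force: 25.0
```

Emit:
drive_tool --increments '[[[-1,-0.56,-0.69,0,0],[-1,-0.56,-0.69,0,0]]]'

```text
time_s: 5.4
tcp_pos: [0.4968, 0.0012, 0.298]
eef_rot: [179.9, 0.0, -45.3]
contact_force: [1.0, -0.7, -1.1]
gripper_width: 0.0157
gripper_force: 25.0
```

Emit:
drive_tool --increments '[[[-1,-0.79,-0.66,0,0],[-1,-0.79,-0.66,0,0]]]'

```text
time_s: 5.65
tcp_pos: [0.4864, 0.124, 0.2979]
eef_rot: [179.9, 0.0, -45.4]
contact_force: [1.9, 0.8, -0.5]
gripper_width: 0.0157
gripper_force: 25.0
```

Emit:
drive_tool --increments '[[[-1,-0.79,-0.66,0,0],[-1,-0.79,-0.66,0,0]]]'

```text
time_s: 5.9
tcp_pos: [0.4761, 0.2473, 0.298]
eef_rot: [179.9, 0.0, -45.4]
contact_force: [1.0, -0.0, -1.2]
gripper_width: 0.0157
gripper_force: 25.0
```

Emit:
drive_tool --increments '[[[-1,-0.79,-0.66,0,-0.094],[-1,-0.79,-0.66,0,-0.094],[-1,-0.79,-0.66,0,-0.094],[-1,-0.79,-0.66,0,-0.094],[-1,-0.79,-0.66,0,-0.094]]]'

```text
time_s: 6.52
tcp_pos: [0.4665, 0.3682, 0.2984]
eef_rot: [180.0, 0.0, -11.7]
contact_force: [-0.9, 0.1, -0.7]
gripper_width: 0.0155
gripper_force: 25.0
```

```bash
python3 - <<'E'
from h import *
a,m=look("wrist");cv2.imwrite("pics/w2.png",a[...,::-1])
t,mt=look("top");h=hsv(t);H,S,V=[h[...,i].astype(int) for i in range(3)]
cv2.imwrite("pics/t2.png",cv2.resize(t[200:330,360:520,::-1],None,fx=4.5,fy=4.5,interpolation=2))
h=hsv(a);H,S,V=[h[...,i].astype(int) for i in range(3)]
c=blobs((H>105)&(H<125)&(S>150)&(V>60),300)
for k in c[:3]: print(cv2.boundingRect(k),cv2.approxPolyDP(k,8,True)[:,0].tolist(),cast(m,cv2.approxPolyDP(k,8,True)[:,0],.038).round(3).tolist())
print(delta([.469,.369,.02],-11.4))
E
```

```text
(343, 79, 85, 203) [[345, 79], [343, 280], [410, 279], [427, 80]] [[0.578, 0.323], [0.374, 0.365], [0.36, 0.292], [0.561, 0.246]]
(272, 77, 30, 205) [[272, 77], [276, 280], [295, 281], [301, 256], [284, 262], [293, 247], [300, 254], [298, 78]] [[0.594, 0.392], [0.389, 0.437], [0.384, 0.417], [0.411, 0.404], [0.408, 0.424], [0.423, 0.41], [0.414, 0.405], [0.588, 0.367]]
(array([ 0.018, -0.011,  2.324]), np.float64(-0.0008719886492301833), array([0.4666, 0.3682, 0.2989]), np.float64(-11.71))
```

View pics/w2.png

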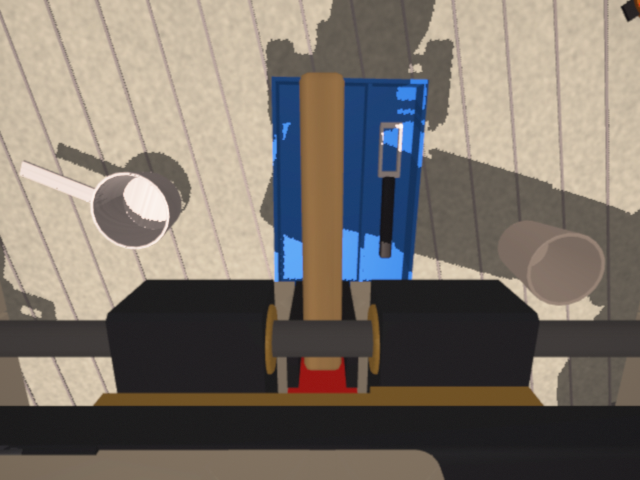

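The wrist view shows the held spatula over the tray's wide compartment (columns 275–360), parallel to the walls. I'll lower it and release.

Emit:
drive_tool --increments '[[[-1,0.01,-0.02,1,0.002],[-1,0.01,-0.02,1,0.002],[-1,0.01,-0.02,1,0.002]]]'

```text
time_s: 7.0
tcp_pos: [0.4663, 0.3683, 0.1751]
eef_rot: [179.6, 0.2, -12.4]
contact_force: [-0.1, 1.0, 0.5]
gripper_width: 0.0157
gripper_force: 25.0
```

Emit:
drive_tool --increments '[[[-1,0,0,0.4,0],[-1,0,0,0.8,0],[-1,0,0,1,0],[-1,0,0,1,0]]]'

```text
time_s: 7.5
tcp_pos: [0.4686, 0.3715, 0.0597]
eef_rot: [180.0, -0.0, -12.3]
contact_force: [0.9, -0.7, 0.1]
gripper_width: 0.016
gripper_force: 25.0
```

Emit:
drive_tool --increments '[[[-1,0,0,0.15,0],[-1,0,0,0.3,0],[-1,0,0,0.32,0],[-1,0,0,0.33,0],[-1,0,0,0.33,0]]]'

```text
time_s: 8.12
tcp_pos: [0.4685, 0.372, 0.0206]
eef_rot: [-179.9, -0.1, -12.2]
contact_force: [0.1, -0.4, 0.3]
gripper_width: 0.0154
gripper_force: 25.0
```

Emit:
drive_tool --increments '[[[-0.3,0,0,0,0],[-0.3,0,0,0,0],[-0.3,0,0,0,0]]]'

```text
time_s: 8.5
tcp_pos: [0.4679, 0.3713, 0.0193]
eef_rot: [-180.0, -0.0, -12.2]
contact_force: [-0.4, 0.5, -0.2]
gripper_width: 0.0301
gripper_force: 0.0
```

Emit:
drive_tool --increments '[[[-0.3,0,0,-0.2,0],[-0.3,0,0,-0.6,0],[-0.3,0,0,-1,0],[-0.3,0,0,-1,0]]]'

```text
time_s: 9.0
tcp_pos: [0.4696, 0.3732, 0.1436]
eef_rot: [-179.6, -0.2, -12.2]
contact_force: [0.0, 1.5, -0.6]
gripper_width: 0.0308
gripper_force: 0.0
```

Emit:
drive_tool --increments '[[[-0.2,0,0,-1,0],[-0.2,0,0,-1,0],[-0.2,0,0,-1,0]]]'

```text
time_s: 9.38
tcp_pos: [0.4695, 0.3728, 0.2639]
eef_rot: [-179.6, -0.2, -12.2]
contact_force: [-0.3, 1.0, -0.6]
gripper_width: 0.0352
gripper_force: 0.0
```

```bash
python3 - <<'E'
from h import *
a,m=look("wrist");b,_=look("side")
cv2.imwrite("pics/w3.png",np.hstack([cv2.resize(a,(480,360)),cv2.resize(b[290:430,240:430],(300,221)).copy() if 0 else cv2.copyMakeBorder(cv2.resize(b[290:430,240:430],(300,221)),0,139,0,0,cv2.BORDER_CONSTANT)])[...,::-1])
for n,z in(("lid yaw",-66),): print(delta([.604,-.019,.27],z))
E
```

```text
(array([ 1.799,  2.937, -0.093]), np.float64(0.149381878570224), array([0.4676, 0.3712, 0.2589]), np.float64(-12.22))
```

View pics/w3.png

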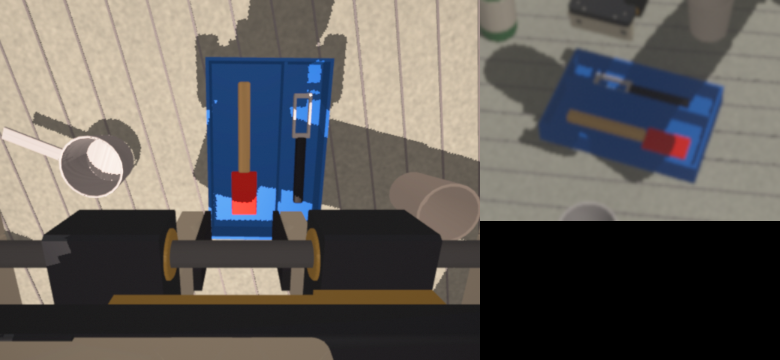

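The spatula lies flat in the wide compartment (head at (244,190) in the left panel), and both views show it. Next is the lid.

Emit:
drive_tool --increments '[[[0.4,0.6,0.98,-0.2,0],[0.4,0.6,0.98,-0.2,0],[0.4,0.6,0.98,-0.2,0]]]'

```text
time_s: 9.85
tcp_pos: [0.5135, 0.2381, 0.2819]
eef_rot: [179.9, 0.1, -12.4]
contact_force: [0.4, 0.4, -0.5]
gripper_width: 0.0585
gripper_force: 0.0
```

Emit:
drive_tool --increments '[[[0.4,0.6,0.98,0,0],[0.4,0.6,0.98,0,0],[0.4,0.6,0.98,0,0]]]'

```text
time_s: 10.22
tcp_pos: [0.5589, 0.1081, 0.2812]
eef_rot: [179.9, 0.1, -12.4]
contact_force: [0.0, 0.1, 0.0]
gripper_width: 0.0615
gripper_force: 0.0
```

Emit:
drive_tool --increments '[[[0.4,0.6,0.98,0,0.075],[0.4,0.6,0.98,0,0.075],[0.4,0.6,0.98,0,0.075]]]'

```text
time_s: 10.6
tcp_pos: [0.6046, -0.0215, 0.281]
eef_rot: [179.8, 0.1, -39.6]
contact_force: [-0.2, -0.4, -0.9]
gripper_width: 0.0611
gripper_force: 0.0
```

Emit:
drive_tool --increments '[[[0.4,0,0,0.5,0.075],[0.4,0,0,0.5,0.075],[0.4,0,0,0.5,0.075],[0.4,0,0,0.5,0.075],[0.4,0,0,0.5,0.075]]]'

```text
time_s: 11.22
tcp_pos: [0.6042, -0.0187, 0.2225]
eef_rot: [179.9, 0.0, -66.1]
contact_force: [-0.5, 0.5, 0.1]
gripper_width: 0.0615
gripper_force: 0.0
```

```bash
python3 - <<'E'
from h import *
a,m=look("wrist");t,_=look("top")
cv2.imwrite("pics/w4.png",a[...,::-1]);cv2.imwrite("pics/t4.png",t[...,::-1])
h=hsv(a);H,S,V=[h[...,i].astype(int) for i in range(3)]
am=(H>5)&(H<20)&(S>120)&(V>40)
for c in blobs(am,300)[:3]:print(cv2.boundingRect(c),cv2.contourArea(c))
print([cv2.boundingRect(c) for c in blobs(((H<5)|(H>175))&(S>150)&(V>100),5)])
print(delta([.604,-.019,.2],-66))
print(proj(m,[.604,-.019,.008]))
E
```

```text
(215, 386, 425, 20) 5961.0
(273, 160, 96, 95) 2844.5
(600, 166, 40, 76) 2250.5
[]
(array([-0.001,  0.003,  0.191]), np.float64(-0.00031461574644337827), array([ 0.6043, -0.019 ,  0.2229]), np.float64(-66.11))
[[323.26291213 207.55642847]]
```

View pics/w4.png

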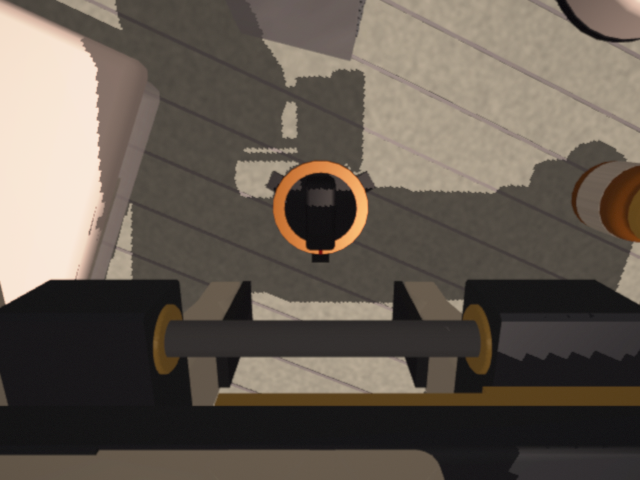

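The lid's disc is centred at (320.5,207), its marked lug is straight below at (320,256), and the bar is vertical, so yaw is aligned.

```bash
python3 - <<'E'
from h import *
m=camera_model("wrist")
a=cv2.cvtColor(cv2.imread("pics/w4.png"),cv2.COLOR_BGR2RGB);h=hsv(a);H,S,V=[h[...,i].astype(int) for i in range(3)]
w=np.zeros(H.shape,bool);w[150:265,260:380]=1
c=blobs((H>5)&(H<20)&(S>120)&(V>40)&w,300)[0][:,0].astype(float)
P=cast(m,c,.008);P=P[np.hypot(*(P-P.mean(0)).T)>.042]
s=np.linalg.lstsq(np.c_[2*P,np.ones(len(P))],(P**2).sum(1),rcond=None)[0];print("lid",s[:2],np.sqrt(s[2]+s[0]**2+s[1]**2))
L=cast(m,[(320.5,258)],.004)[0]-s[:2];print(np.degrees(np.arctan2(L[1],L[0]))-180)
for p in[(273,178),(369,180)]:
  L=cast(m,[p],.004)[0]-s[:2];print(np.degrees(np.arctan2(L[1],L[0])),np.hypot(*L))
print(delta([s[0],s[1],.026],-66))
E
```

```text
lid [ 0.60657085 -0.01718336] 0.044414168690258875
-65.84615285032547
-8.693721047414174 0.0517467738143015
-126.31740316761291 0.05223516015164108
(array([-0.006, -0.023,  1.641]), np.float64(-0.00031461574644337827), array([ 0.6043, -0.019 ,  0.2229]), np.float64(-66.11))
```

Emit:
drive_tool --increments '[[[0.4,-0.005,-0.02,1,0],[0.4,-0.005,-0.02,1,0],[0.4,-0.005,-0.02,1,0]]]'

```text
time_s: 11.7
tcp_pos: [0.6032, -0.0183, 0.0993]
eef_rot: [179.5, 0.1, -66.2]
contact_force: [-0.2, -0.5, 1.2]
gripper_width: 0.0616
gripper_force: 0.0
```

Emit:
drive_tool --increments '[[[0.4,0,0,0.35,0],[0.4,0,0,0.6,0],[0.4,0,0,0.64,0],[0.4,0,0,0.64,0]]]'

```text
time_s: 12.2
tcp_pos: [0.6079, -0.0175, 0.0285]
eef_rot: [-179.9, -0.0, -66.2]
contact_force: [0.8, -0.3, 1.4]
gripper_width: 0.0616
gripper_force: 0.0
```

Emit:
drive_tool --increments '[[[-1,0,0,0,0],[-1,0,0,0,0],[-1,0,0,0,0],[-1,0,0,0,0],[-1,0,0,0,0]]]' --squeeze 50

```text
time_s: 12.82
tcp_pos: [0.6063, -0.0178, 0.0266]
eef_rot: [180.0, -0.0, -66.2]
contact_force: [-0.4, 1.1, 3.4]
gripper_width: 0.0253
gripper_force: 50.0
```

```bash
python3 - <<'E'
from h import *
s=r.get_state();print({k:np.round(s[k],4) for k in("tcp_pos","eef_rot","contact_force","gripper_width")})
t=cv2.cvtColor(cv2.imread("pics/t4.png"),cv2.COLOR_BGR2RGB)
cv2.imwrite("pics/t4c.png",cv2.resize(t[235:310,400:475,::-1],None,fx=7,fy=7,interpolation=2))
E
```

```text
{'tcp_pos': array([ 0.6063, -0.0178,  0.0266]), 'eef_rot': array([ 1.799922e+02, -3.000000e-03, -6.620800e+01]), 'contact_force': array([-0.4348,  1.127 ,  3.4065]), 'gripper_width': np.float64(0.0253)}
```

View pics/t4c.png

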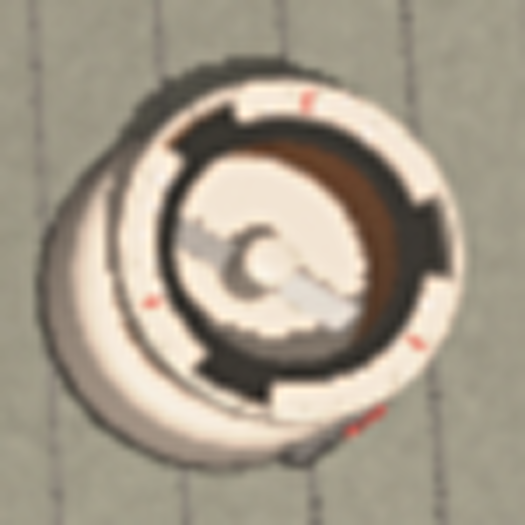

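Emit:
drive_tool --increments '[[[-1,0,0,-0.1,0],[-1,0,0,-0.5,0],[-1,0,0,-1,0],[-1,0,0,-1,0]]]'

```text
time_s: 13.32
tcp_pos: [0.6097, -0.0173, 0.1526]
eef_rot: [-179.4, -0.1, -66.2]
contact_force: [0.5, 0.9, -1.0]
gripper_width: 0.0255
gripper_force: 50.0
```

Emit:
drive_tool --increments '[[[-1,0,0,-1,0],[-1,0,0,-1,0],[-1,0,0,-1,0]]]'

```text
time_s: 13.7
tcp_pos: [0.6086, -0.0176, 0.2719]
eef_rot: [-179.5, -0.1, -66.2]
contact_force: [-0.1, 0.8, -2.2]
gripper_width: 0.0258
gripper_force: 50.0
```

Emit:
drive_tool --increments '[[[-1,0.43,0.87,-0.2,0],[-1,0.43,0.87,-0.2,0]]]'

```text
time_s: 13.95
tcp_pos: [0.53, -0.1078, 0.2894]
eef_rot: [179.9, 0.1, -66.2]
contact_force: [0.4, 0.0, -0.4]
gripper_width: 0.0253
gripper_force: 50.0
```

Emit:
drive_tool --increments '[[[-1,0.43,0.87,0,0],[-1,0.43,0.87,0,0]]]'

```text
time_s: 14.2
tcp_pos: [0.4548, -0.1975, 0.2897]
eef_rot: [180.0, 0.0, -66.2]
contact_force: [0.4, -0.5, -0.5]
gripper_width: 0.0259
gripper_force: 50.0
```

Emit:
drive_tool --increments '[[[-1,0.43,0.87,0,0],[-1,0.43,0.87,0,-0.123],[-1,0.43,0.87,0,-0.123],[-1,0.43,0.87,0,-0.123],[-1,0.43,0.87,0,-0.123]]]'

```text
time_s: 14.82
tcp_pos: [0.3814, -0.2857, 0.2894]
eef_rot: [-180.0, 0.1, -23.6]
contact_force: [0.1, -0.1, -0.7]
gripper_width: 0.0259
gripper_force: 50.0
```

Emit:
drive_tool --increments '[[[-1,0,0,0,-0.012],[-1,0,0,0,-0.012]]]'

```text
time_s: 15.08
tcp_pos: [0.3817, -0.2855, 0.2896]
eef_rot: [-180.0, 0.1, -19.7]
contact_force: [-0.3, 0.6, -1.0]
gripper_width: 0.0261
gripper_force: 50.0
```

```bash
python3 - <<'E'
from h import *
s=r.get_state();print({k:np.round(s[k],4) for k in("tcp_pos","eef_rot","contact_force","joints")})
a,m=look("wrist");cv2.imwrite("pics/w5.png",a[...,::-1])
h=hsv(a);H,S,V=[h[...,i].astype(int) for i in range(3)]
for c in blobs(((H<6)|(H>174))&(S>90)&(V>100),4):print(cv2.boundingRect(c),cast(m,np.mean(c[:,0],0),.13).round(4))
print(proj(m,[.464,-.319,.13]))
E
```

```text
{'tcp_pos': array([ 0.3817, -0.2855,  0.2896]), 'eef_rot': array([-1.799848e+02,  7.290000e-02, -1.965890e+01]), 'contact_force': array([-0.2943,  0.6213, -1.0384]), 'joints': array([-1.30863e+01, -3.62700e-01, -1.84223e+01, -2.46000e-02,
       -7.20111e+01,  8.34349e+01])}
(308, 30, 6, 10) [[ 0.5132 -0.3226]]
(388, 137, 9, 6) [[ 0.4247 -0.3558]]
(267, 160, 7, 7) [[ 0.4397 -0.2625]]
[[328.71292643 105.27273408]]
```

View pics/w5.png

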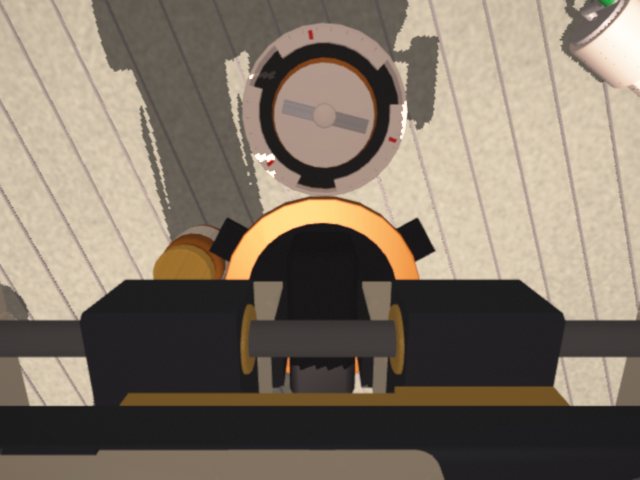

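The view shows the mouth free, with its rim centred near (324,110) and red marks at (311,35), (392,140) and (270,163). The held lid is symmetric about column ~323. I'll now compute the collar centre, the angles and the lid's in-hand offset.

```bash
cat > fit.py <<'E'
from h import *
def circ(P):
    s=np.linalg.lstsq(np.c_[2*P,np.ones(len(P))],(P**2).sum(1),rcond=None)[0];return s[:2],np.sqrt(s[2]+s[0]**2+s[1]**2)
def ang(v): return np.degrees(np.arctan2(v[...,1],v[...,0]))
E
python3 - <<'E'
from fit import *
a=cv2.cvtColor(cv2.imread("pics/w5.png"),cv2.COLOR_BGR2RGB);m=camera_model("wrist")
h=hsv(a);H,S,V=[h[...,i].astype(int) for i in range(3)]
R=np.array([[.5132,-.3226],[.4247,-.3558],[.4397,-.2625]])
c,rad=circ(R);print("marks centre",c,rad,"gap mod120",(ang(R-c)+43)%120)
# inner dark region boundary (ledge edge + gaps): dark mask
w=np.zeros(H.shape,bool);w[20:192,235:412]=1
dark=(V<70)&w
dk=max(blobs(dark,200),key=lambda k:cv2.boundingRect(k)[2])
hull=dk[:,0];P=cast(m,hull,.13)
q=P-c;rr=np.hypot(*q.T);print("r hist",np.histogram(rr,bins=[0,.04,.045,.047,.049,.051,.053,.055,.057,.06,.07]))
n=rr[(rr>.045)&(rr<.0515)];print("inner circle",circ(P[(rr>.045)&(rr<.0515)]))
g=ang(q[rr>.0535]);
for k in range(3):
  x=(g-c[0]*0-(((ang(R-c)+43))[k])+180)%360-180;x=x[abs(x)<30];print("gap offs",x.min() if len(x) else None,x.max() if len(x) else None,len(x))
# lid in hand
s=r.get_state();tz=s["tcp_pos"][2];zt=tz-.0266+.008
w[:]=0;w[190:280,220:425]=1
o=(H>5)&(H<22)&(S>120)&(V>120)&w
k=max(blobs(o,200),key=cv2.contourArea)[:,0].astype(float);P=cast(m,k,zt);q=P-np.array(s["tcp_pos"])[:2];rr=np.hypot(*q.T)
sel=(rr>.041)&(k[:,1]<275);cc,rd=circ(P[sel]);print("lid c",cc,rd,sel.sum())
y=np.radians(s["eef_rot"][2]);d=cc-np.array(s["tcp_pos"])[:2];print("off tool x,y mm",1e3*(d@[np.cos(y),np.sin(y)]),1e3*(d@[np.sin(y),-np.cos(y)]))
L=cast(m,[(230,238),(417,238)],zt-.004)-cc;print("lug ang-60,+60 ->lid yaw",ang(L[0])-60,ang(L[1])+60,np.hypot(*L.T),s["eef_rot"])
E
```

```text
marks centre [ 0.4593122  -0.31350887] 0.0546492784420085 gap mod120 [33.42410046 33.70217913 34.03105396]
r hist (array([  0,   0,   3, 282,  14,  15, 113,   8,   0,   0]), array([0.   , 0.04 , 0.045, 0.047, 0.049, 0.051, 0.053, 0.055, 0.057,
       0.06 , 0.07 ]))
inner circle (array([ 0.45943787, -0.31381465]), np.float64(0.047932371900785774))
gap offs -15.472353752597286 14.623532219027652 37
gap offs -15.046279481307948 15.028531739347812 42
gap offs -15.453032176274803 14.833915175587805 37
lid c [ 0.38252422 -0.2845441 ] 0.04399653407658504 237
off tool x,y mm 0.3072397319713307 -1.1767619448524507
lug ang-60,+60 ->lid yaw -21.39950392215669 -19.03316535841026 [0.0482876  0.04957776] [-1.79989766e+02  6.30833141e-02 -1.97249406e+01]
```

Emit:
drive_tool --increments '[[[-1,0.685,0.013,0,0.018],[-1,0.685,0.013,0,0.018],[-1,0.685,0.013,0,0.018]]]'

```text
time_s: 15.5
tcp_pos: [0.4599, -0.315, 0.2889]
eef_rot: [180.0, 0.1, -26.2]
contact_force: [-0.7, 0.9, -0.9]
gripper_width: 0.0258
gripper_force: 50.0
```

Emit:
drive_tool --increments '[[[-1,0,0,0.5,0],[-1,0,0,0.9,0],[-1,0,0,1,0],[-1,0,0,1,0],[-1,0,0,1,0]]]'

```text
time_s: 16.12
tcp_pos: [0.4603, -0.3153, 0.1726]
eef_rot: [-180.0, -0.2, -26.1]
contact_force: [-0.1, 1.1, -0.7]
gripper_width: 0.0256
gripper_force: 50.0
```

```bash
python3 - <<'E'
from h import *
print(delta([.4586,-.3147,.1521],-26.3))
E
```

```text
(array([-0.015,  0.002,  0.171]), np.float64(0.0005968201960798404), array([ 0.4603, -0.3153,  0.1726]), np.float64(-26.09))
```

Emit:
drive_tool --increments '[[[-1,-0.01,0,0.06,0],[-1,-0.01,0,0.12,0],[-1,-0.01,0,0.12,0],[-1,-0.01,0,0.12,0]]]'

```text
time_s: 16.62
tcp_pos: [0.4581, -0.3143, 0.156]
eef_rot: [180.0, 0.0, -26.1]
contact_force: [-0.2, 0.3, 0.4]
gripper_width: 0.0257
gripper_force: 50.0
```

Emit:
drive_tool --increments '[[[-1,0,0,0.02,0],[-1,0,0,0.04,0],[-1,0,0,0.04,0]]]'

```text
time_s: 17.0
tcp_pos: [0.4582, -0.3143, 0.1513]
eef_rot: [180.0, -0.0, -26.1]
contact_force: [-0.3, 0.6, 2.2]
gripper_width: 0.0258
gripper_force: 50.0
```

Emit:
drive_tool --increments '[[[-1,0,0,0.03,0],[-1,0,0,0.055,0],[-1,0,0,0.055,0],[-1,0,0,0.055,0]]]' --squeeze 60

```text
time_s: 17.5
tcp_pos: [0.4583, -0.3144, 0.1456]
eef_rot: [180.0, -0.1, -26.1]
contact_force: [-1.9, 3.3, 10.8]
gripper_width: 0.0258
gripper_force: 60.0
```

Emit:
drive_tool --increments '[[[-1,0,0,0.012,0],[-1,0,0,0.012,0],[-1,0,0,0.012,0.015]]]'

```text
time_s: 17.88
tcp_pos: [0.4589, -0.3149, 0.1448]
eef_rot: [180.0, -0.2, -31.5]
contact_force: [-0.8, 1.7, 12.3]
gripper_width: 0.0257
gripper_force: 60.0
```

Emit:
drive_tool --increments '[[[-1,0,0,0,0.015],[-1,0,0,0,0.03],[-1,0,0,0,0.04],[-1,0,0,0,0.04]]]'

```text
time_s: 18.38
tcp_pos: [0.4596, -0.3152, 0.1451]
eef_rot: [-180.0, -0.2, -45.9]
contact_force: [-0.9, 0.3, 11.4]
gripper_width: 0.0257
gripper_force: 60.0
```

Emit:
drive_tool --increments '[[[-1,0,0,0.004,0.015],[-1,0,0,0.004,0.03],[-1,0,0,0.004,0.05],[-1,0,0,0.004,0.065],[-1,0,0,0.004,0.065]]]'

```text
time_s: 19.0
tcp_pos: [0.4598, -0.3153, 0.1447]
eef_rot: [-179.8, -0.2, -69.3]
contact_force: [-0.1, 0.1, 12.7]
gripper_width: 0.0256
gripper_force: 60.0
```

```bash
python3 - <<'E'
from fit import *
s=r.get_state();print({k:np.round(s[k],4) for k in("tcp_pos","eef_rot","contact_force","moment")})
a,m=look("wrist");cv2.imwrite("pics/w6.png",a[...,::-1])
E
```

```text
{'tcp_pos': array([ 0.4598, -0.3153,  0.1447]), 'eef_rot': array([-179.8474,   -0.2175,  -69.2963]), 'contact_force': array([-0.0678,  0.1331, 12.6564]), 'moment': array([ 0.0455,  0.2504, -0.1197])}
```

View pics/w6.png

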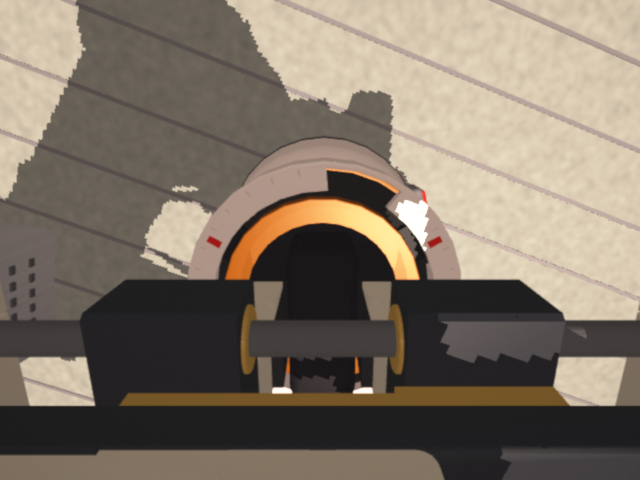

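The rim's red marks at (214,242) and (434,242) are symmetric about the lid, as its lugs were before (±60°), so the lugs lie under the marks. I'll let it spring up and release.

Emit:
drive_tool --increments '[[[-1,0,0,-0.015,0],[-1,0,0,-0.03,0],[-1,0,0,-0.037,0],[-1,0,0,-0.037,0],[-1,0,0,-0.037,0]]]'

```text
time_s: 19.68
tcp_pos: [0.4598, -0.3153, 0.1485]
eef_rot: [-179.9, -0.2, -69.3]
contact_force: [1.7, -1.6, 6.9]
gripper_width: 0.0257
gripper_force: 60.0
```

Emit:
drive_tool --increments '[[[-0.2,0,0,0,0],[-0.2,0,0,0,0],[-0.2,0,0,0,0]]]'

```text
time_s: 20.05
tcp_pos: [0.4577, -0.3141, 0.1467]
eef_rot: [180.0, 0.0, -69.3]
contact_force: [-0.2, -0.0, 0.1]
gripper_width: 0.0352
gripper_force: 0.0
```

Emit:
drive_tool --increments '[[[0,0,0,-0.3,0],[0,0,0,-0.7,0],[0,0,0,-1,0],[0,0,0,-1,0]]]'

```text
time_s: 20.55
tcp_pos: [0.4593, -0.3149, 0.2702]
eef_rot: [-179.8, -0.2, -69.3]
contact_force: [-0.5, -0.3, -0.9]
gripper_width: 0.0441
gripper_force: 0.0
```

```bash
python3 - <<'E'
from fit import *
a,m=look("wrist");b,_=look("side");t,_=look("top")
o=np.zeros((480,800,3),np.uint8);o[:,:480]=cv2.resize(a,(640,480))[:,80:560];o[:240,480:]=cv2.resize(b[110:230,300:460],(320,240));o[240:,480:]=cv2.resize(t[225:315,380:500],(320,240))
cv2.imwrite("pics/w7.png",o[...,::-1])
h=hsv(a);H,S,V=[h[...,i].astype(int) for i in range(3)]
for c in blobs(((H<6)|(H>174))&(S>90)&(V>100),4):print(cv2.boundingRect(c))
o=(H>5)&(H<22)&(S>120)&(V>100)
for k in blobs(o,400):print(cv2.boundingRect(k),cv2.contourArea(k))
E
```

```text
(390, 170, 6, 16)
(384, 191, 8, 7)
(255, 190, 9, 8)
(322, 293, 3, 7)
(320, 282, 6, 3)
(263, 169, 120, 113) 3932.0
(226, 369, 149, 29) 1132.0
```

View pics/w7.png

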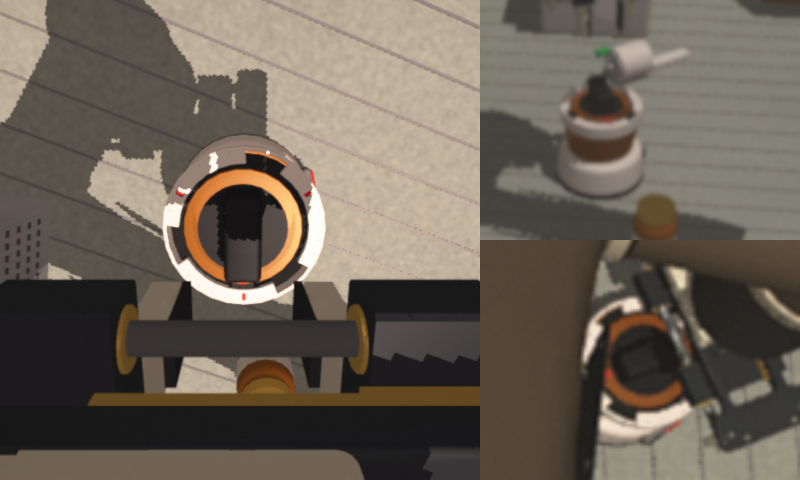

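The lid's red mark at (323,283) lines up with the rim's red mark at (323,297). The disc sits concentric and level in the collar and the gripper is clear, so I'm handing in.

```bash
python3 -c "
from plant import job
print(job.close_job())"
```

```text
the job is handed in; nothing more can be done
None
```

The spatula is in the tray's wide compartment, the lid is twisted 43° clockwise and released, and I handed the job in at about 21 s. The last pictures show the lid's lug under the rim's lock mark and the lid looking level. I judged "locked" from those pictures and the release, without a pull test, and no verdict came back.

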